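# Wind the glue press shut with its loose crank

### The arm

A 7-joint arm with a two-finger parallel gripper is mounted at the origin on a cart in front of the work surface, level with it; the furniture and walls round the work are solid. World frame = base frame: x ahead of the robot, y to its left, z up, the work surface at z = 0. Lengths are in m, angles in rad, forces in N, time in s.
With the tool pointing down it reaches from about 0.4 to 0.875 m from the base axis. Payload 6.5 kg.
Tool frame: the origin (TCP) lies between the finger pads; the fingertips stand 11 mm ahead of it and the grasp point (between the pads) lies 8 mm behind it; z points along the fingers, x is the direction in which the jaws open and shut, and the axes are right-handed (so a half turn about z gives the same grasp; the last joint's range is limited). The gripper opens to 85 mm and grips with 20 to 120 N. Pads are 22 mm wide; open, the fingers measure 114 mm over their backs; the gripper's body (76 mm by 85 mm) begins 54 mm behind the grasp point. The pads swing forward as they close: fully open they stand 13 mm farther back than shut.
Start: joints at [1.123, 0.536, -0.004, 1.538, 0.003, 1.067, -0.071], TCP at [0.242, -0.603, 0.242] pointing down, gripper open.
Joint ranges: [-2.7, 2.7], [-0.37, 2.16], [-1.27, 1.26], [0.24, 2.4], [-1.31, 4.45], [0.19, 1.91], [-2.76, 2.76]. Speed limits (rad/s): [2.39, 2.39, 3.14, 3.14, 3.14, 3.14, 3.14].

### API

Orientations are given as a 3x3 rotation matrix whose columns are the frame's x, y, z axes.
In Python, from plant import get_obs, camera, finish_job gives the robot as it stands.
- The arm moves only by the tool step_arm, never from a script. Its argument "rows" is one flat list of numbers, 7 for each row, row after row: the closure, from -1 (fully open) to 1 (shut), then the shift along the world's x, y, z each as a share of 30 mm, from -1 to 1, then the turn, a rotation vector about the world's x, y, z each as a share of 8 degrees, from -1 to 1. In form: [grip, dx, dy, dz, wx, wy, wz, grip, dx, dy, dz, wx, wy, wz, ...]. A call has 1 to 20 rows; each row shifts and turns the commanded pose from where the row before left it; what a row does not reach is not made up. A row lasts 1/10 s, in which the tool goes at most 50 mm and 8.59 degrees, less where a joint would pass 70% of its speed; a pose out of reach is approached as far as the arm can. A call with a number of a shift or a turn outside -1 to 1 is refused whole. A call with a gripper value outside its range is refused whole. The fingers move at their own pace and stop on an object; the grip force is fixed at half the most. Time passes only in rows, so rows that do not move let the fingers close. It gives the time, the measured TCP pose, the force and the opening at its end, in the units of the state.
- get_obs(): the state, without advancing time (a new reading comes with each control period).
- camera(name): name is "scene" or "side" or "wrist"; returns a dict with "frame" (420x560x3 uint8, red, green, blue), "depth" (420x560 float32, m along the optical axis (not along the pixel's ray), 0 where there is no reading), "K" (3x3 intrinsics, pixels), "R" (3x3) and "t" (3): a world point X has camera coordinates R X + t; the wrist camera has in their place "T_tool_cam" (4x4, takes a point from camera to tool coordinates, whose origin is the TCP and whose axes are the tool frame's). Camera axes: x right, y down, z forward; pixel columns grow to the right and rows downward; lengths in m; the calibration is good to about 2 mm. A picture is of the moment at which its call begins: read the wrist's pose just before it.
- finish_job(): hands the job in, once; it reports no verdict.
The state is a dict: "clock": time; "q": joint angles; "qd": joint speeds; "joint_torque": joint torques, N m; "tool_pos": TCP position; "tool_rot": TCP orientation; "force": force on the tool from outside, world axes, zero at the start; "torque": the same for the moment, N m; "width": finger opening in m.
Only numpy, scipy, OpenCV 4.12 (cv2) and the standard library are available. Lean on these libraries where they do the work, as an engineer would, in place of code of your own. Each camera call takes 0.05 s, during which the arm holds its last target. There are 200 camera calls.

### The job

A glued board lies in the small rack press on the bench. Fit the loose crank fully home on the press's upright square shaft without forcing it, then wind it clockwise, full circles, until the sprung pad holds the board firmly against the end stop with its springs about half squeezed, never squeezed flat. Leave the crank sitting on the shaft and let go, and leave the other things on the bench alone.

Things in the scene. Friction and masses are not known exactly. Their poses are not given: they have to be found in the camera images.
- shaft_foot (a point): Foot of the press's upright square shaft, on its axis, on the 38 mm wide round steel shoulder 52 mm above the bench. The steel shaft stands 25 mm up from here: 12 mm square, its last 3 mm stepped in to 9.5 mm. Nothing of the press but the shaft is higher than 52 mm. Axes as press; the shaft's sides are parallel to x and y when joint shaft is 0
- shaft (a joint): turn of the shaft, rad, 0 to 18, growing clockwise from above, which closes the jaw 24 mm a turn; 1.4 to 2.5 turns are needed, the first 1.1 of them free of load. Self-locking: drag 0.42 N m (7.6 N at the crank's grip, 55 mm out). The pad's springs take 12 N per mm, flat at 10 mm (120 N); half squeezed (60 N) they add 0.23 N m (4.2 N more at the grip)
- board_mid (a point): Centre of the loose wooden board 90 x 150 x 22 mm lying on the bed (12 mm up) between pad and end stop; x is its 90 mm width, which lies along the bed and is squeezed. The pad first slides it along the bed, then it meets the stop
- crank_mouth (a point): Centre of the loose crank's underside, at the mouth of its square socket (13.6 mm square, 28 mm deep, sides parallel to its x and y, slightly chamfered). It stands upright on the bench at first; z up, x along its arm. Home when this point lies on the shaft's shoulder. Fits four ways round; 0.8 mm play a side, so it can lag some 8 degrees on the shaft
- crank_hub (a point): Point on the axis of the crank's dark steel hub, 45 mm above its underside: hub 30 mm square, 54 mm high, sides parallel to x and y. The arm (16 mm wide) leaves it along +x, 31 to 39 mm above the underside, a counterweight stub 43 mm long (26 mm wide) along -x. Crank 0.41 kg, balanced about the hub; best taken here, across y
- crank_grip (a point): Centre of the crank's upright wooden grip, 55 mm along x from the hub's axis and 69 mm above the underside: a round sleeve 22 mm across, 50 mm high, that spins freely on its pin, so it can be led round in circles without turning the hand
- tape: roll of masking tape, 98 mm wide, 25 mm high, lying on the bench; bystander
- star: flat wooden star 73 x 84 x 12 mm; bystander
- clamp: wooden spring clamp 34 x 142 x 20 mm, lying; bystander
- sander: sanding block 58 x 105 x 34 mm; bystander
- tin: small paint tin, 77 mm wide, 78 mm high; bystander
- jar: jar of resin, 68 mm wide, 101 mm high; bystander
- press: The press, fixed: steel bed 112 x 300 x 12 mm, a grey 74 mm square gear housing at its left end. Origin on the shaft's axis at bench height; z up, -y runs along the bed from housing to end stop. A grey jaw beside the housing carries an aluminium pad (84 mm wide) on springs. How far the pad is set out (varies 8 mm) and where the end stop, a steel angle, is bolted (varies 16 mm) is not told
- board: the same board, origin at the centre of its underside
- crank: the same crank, origin at crank_mouth. Between it and the press, and nearer the robot, stand fixed wooden toy aeroplanes on stands, up to 21 cm high: carry over them
There are look-alikes about, which are no part of the job. There is more than one size of the crank; the job needs the smaller.

How it is judged:
By the outcome, as a careful person would: the job done as asked, in the order asked, and still so for the second after the job is handed in, with the robot touching nothing.
It also fails if it takes over 72 s, if anything falls off the work surface, if the arm or the gripper's body presses on something with over 40 N, if the wrist force passes 120 N, or if a joint passes its speed limit or range.

## Working session

There is one attempt and no reset: what is moved stays moved. The work goes in short steps, Python scripts to look and compute and a tool call to move; the robot and the scene stay as the last step left them, time stands still between calls to the robot, and variables do not carry over. Pictures are saved under pics/ and viewed, about 8 in all and at most 12, crops included, and the job is handed in when it is done.

Besides the shell and the picture viewer there is one more tool, called after "Emit:" as name(argument=value, ...) on one line, values as JSON. step_arm: Moves the arm, as the interface text tells. Its arguments: {"type":"object","properties":{"rows":{"type":"array","items":{"type":"number"}}},"required":["rows"]}

```bash
mkdir -p pics; ls; cat > h.py <<'E'
import numpy as np, cv2, pickle
from plant import get_obs, camera
def shot(name,tag):
    o=get_obs(); c=camera(name); c['o']=o
    pickle.dump(c,open(f'pics/{tag}.pkl','wb')); return c
def pts(c):
    d=c['depth']; K=c['K']; v,u=np.indices(d.shape)
    P=np.stack([(u-K[0,2])/K[0,0]*d,(v-K[1,2])/K[1,1]*d,d],-1)
    if 'R' in c: return (P-c['t'])@c['R']
    T=c['T_tool_cam']; P=P@T[:3,:3].T+T[:3,3]
    return P@np.array(c['o']['tool_rot']).T+c['o']['tool_pos']
def save(c,tag,box=None,s=1):
    f=c['frame'][...,::-1]
    if box: f=f[box[1]:box[3],box[0]:box[2]]
    cv2.imwrite(f'pics/{tag}.png',cv2.resize(f,None,fx=s,fy=s,interpolation=cv2.INTER_CUBIC))
E
python3 - <<'E'
from h import *
a=shot('scene','s0');b=shot('side','d0')
save(a,'s0',s=1.4);save(b,'d0',s=1.4)
print(get_obs()['force'],get_obs()['tool_rot'])
E
```

```text
pics
[ 0.0478911  -0.43054431  0.02342835] [[ 3.72656160e-01 -9.27969250e-01 -6.76910648e-04]
 [-9.27968253e-01 -3.72656756e-01  1.36511189e-03]
 [-1.51903718e-03  1.19434236e-04 -9.99998839e-01]]
```

View pics/s0.png

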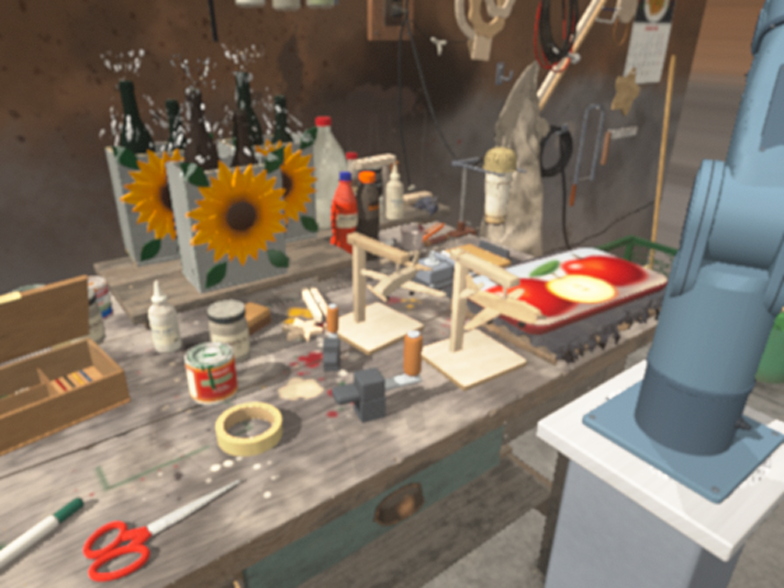

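View pics/d0.png

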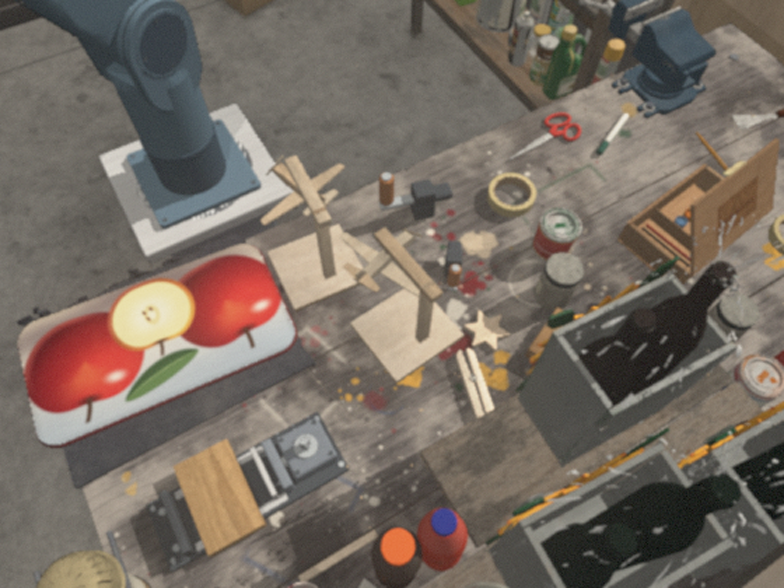

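The scene view shows both cranks, the large one at (370,395) and the small one at (332,350), with the aeroplanes beside them. The side view shows the press with its shaft at about (305,445), the board at (220,495), the small crank at about (455,258) and the big one at (425,198). Next I'll enlarge both areas.

```bash
python3 - <<'E'
from h import *
b=pickle.load(open('pics/d0.pkl','rb'));a=pickle.load(open('pics/s0.pkl','rb'))
f=b['frame'][...,::-1]
c1=cv2.resize(f[160:215,300:350],(400,440),interpolation=cv2.INTER_CUBIC)
c2=cv2.resize(f[290:400,100:260],None,fx=4,fy=4,interpolation=cv2.INTER_CUBIC)[:,:]
c2=cv2.resize(c2,(400,275))
g=a['frame'][...,::-1][205:275,205:265]
c3=cv2.resize(g,(390,455),interpolation=cv2.INTER_CUBIC)
im=np.zeros((600,800,3),np.uint8)
im[:440,:400]=c1; im[:455,405:795]=c3
cv2.imwrite('pics/crop1.png',im[:460])
cv2.imwrite('pics/crop2.png',cv2.resize(f[290:400,100:260],None,fx=5,fy=5,interpolation=cv2.INTER_CUBIC))
for n,c in(('side',b),('scene',a)):
    P=pts(c)
    print(n,c['K'][0,0],-c['R'].T@c['t'])
P=pts(b)
np.set_printoptions(precision=3,suppress=True)
for v in range(168,210,3):print(v,[tuple((P[v,u]*1000).astype(int)) for u in range(312,338,4)])
for u,v in [(218,318),(218,312),(215,322),(205,322),(230,322),(218,330),(150,350)]:print(u,v,P[v,u])
E
```

```text
side 438.61895836349424 [ 0.95681961 -0.08519501  1.00581015]
scene 403.8716931540521 [-0.27570095  0.79206774  0.57024769]
168 [(np.int64(397), np.int64(356), np.int64(1)), (np.int64(400), np.int64(367), np.int64(-1)), (np.int64(406), np.int64(377), np.int64(0)), (np.int64(411), np.int64(387), np.int64(-2)), (np.int64(417), np.int64(397), np.int64(-2)), (np.int64(425), np.int64(405), np.int64(1)), (np.int64(430), np.int64(415), np.int64(0))]
171 [(np.int64(406), np.int64(351), np.int64(2)), (np.int64(412), np.int64(359), np.int64(4)), (np.int64(415), np.int64(371), np.int64(0)), (np.int64(420), np.int64(381), np.int64(-1)), (np.int64(427), np.int64(390), np.int64(1)), (np.int64(432), np.int64(400), np.int64(0)), (np.int64(438), np.int64(409), np.int64(0))]
174 [(np.int64(412), np.int64(347), np.int64(0)), (np.int64(417), np.int64(357), np.int64(-2)), (np.int64(444), np.int64(348), np.int64(37)), (np.int64(450), np.int64(357), np.int64(38)), (np.int64(456), np.int64(365), np.int64(41)), (np.int64(440), np.int64(395), np.int64(0)), (np.int64(448), np.int64(402), np.int64(3))]
177 [(np
[... 3081 characters left out ...]
64(302), np.int64(49)), (np.int64(515), np.int64(331), np.int64(0)), (np.int64(521), np.int64(341), np.int64(0)), (np.int64(525), np.int64(350), np.int64(-1))]
207 [(np.int64(589), np.int64(217), np.int64(193)), (np.int64(505), np.int64(300), np.int64(-4)), (np.int64(513), np.int64(307), np.int64(1)), (np.int64(532), np.int64(304), np.int64(32)), (np.int64(523), np.int64(326), np.int64(0)), (np.int64(530), np.int64(334), np.int64(2)), (np.int64(535), np.int64(343), np.int64(2))]
218 318 [ 0.666 -0.06   0.074]
218 312 [ 0.646 -0.053  0.05 ]
215 322 [ 0.663 -0.069  0.05 ]
205 322 [ 0.651 -0.088  0.047]
230 322 [ 0.679 -0.041  0.05 ]
218 330 [ 0.681 -0.071  0.047]
150 350 [ 0.641 -0.216  0.032]
```

View pics/crop1.png

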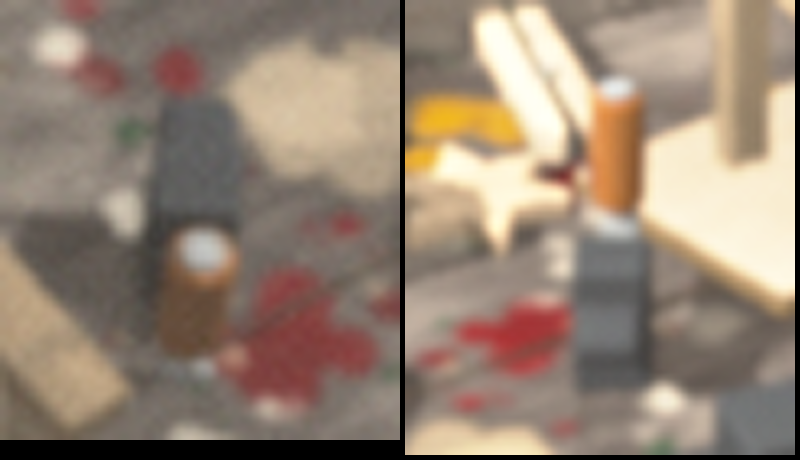

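View pics/crop2.png

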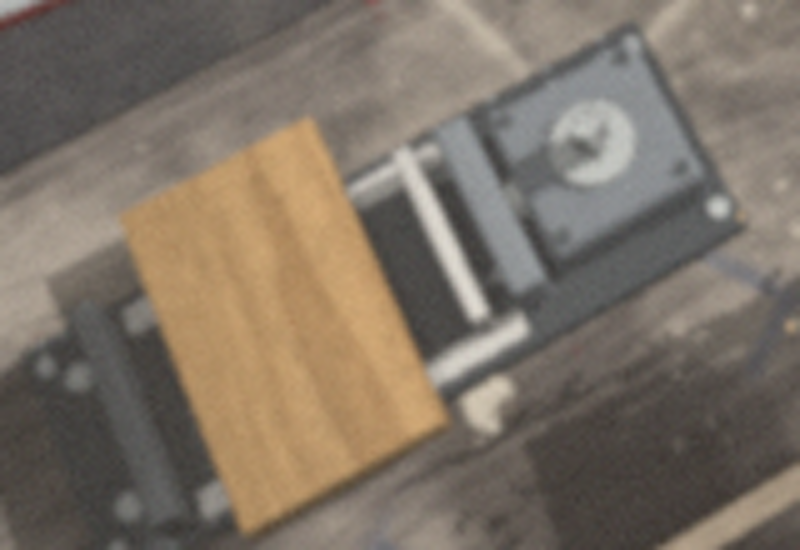

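Crop 1 shows the small crank with its hub top at about (195,150) and the grip top at (203,250), which is the 54 mm hub and 94 mm grip top I expected. Crop 2 shows the round shoulder and shaft at (592,143), the jaw at (490,205), the pad at (445,235), the board at (285,325) and the stop at (130,410). Next I'll fit positions from the depth data.

```bash
python3 - <<'E'
from h import *
np.set_printoptions(precision=4,suppress=True)
b=pickle.load(open('pics/d0.pkl','rb'));a=pickle.load(open('pics/s0.pkl','rb'))
def ray(c,u,v,z):
    r=c['R'].T@np.linalg.inv(c['K'])@[u,v,1]; o=-c['R'].T@c['t']
    return (o+r*(z-o[2])/r[2])
p=lambda x,y:(300+x/8-.5,160+y/8-.5)
q=lambda x,y:(100+x/5-.4,290+y/5-.4)
print('grip top',ray(b,*p(204,251),.094),'scene',ray(a,205+215/6.5-.5,205+88/6.5-.5,.094))
for n,x in (('hub BL',(160,210)),('BR',(238,218)),('TL',(166,97)),('TR',(230,97))):print(n,ray(b,*p(*x),.054))
print('shoulder',ray(b,*q(592,143),.052),'shaft tip',ray(b,*q(588,131),.077))
B=np.array([ray(b,*q(*x),.034) for x in((122,217),(308,120),(446,423),(245,533))]);print('board',B,B.mean(0))
for i in range(4):
    d=(B[(i+1)%4]-B[i]);print(np.linalg.norm(d),np.degrees(np.arctan2(d[1],d[0])))
H=np.array([ray(b,*q(*x),.052) for x in((485,108),(635,30),(735,180))])
print('housing/bed corners',H)
P=pts(b)
for lo,hi,box,n in((.048,.058,(314,168,336,190),'hub'),(.085,.099,(314,184,336,205),'griptop'),(.045,.056,(195,295,245,345),'housing'),(.030,.038,(120,305,195,400),'board')):
    u0,v0,u1,v1=box;Q=P[v0:v1,u0:u1].reshape(-1,3);Q=Q[(Q[:,2]>lo)&(Q[:,2]<hi)]
    r=cv2.minAreaRect((Q[:,:2]*1000).astype(np.float32));print(n,len(Q),r,Q[:,:2].mean(0))
# tall things map on path
A=P.reshape(-1,3);m=(A[:,2]>.1)&(A[:,2]<.3)&(A[:,0]>.2)&(A[:,0]<.8)&(abs(A[:,1])<.6)
G={}
for x,y,z in A[m]:
    k=(round(x/.05)*5,round(y/.05)*5);G[k]=max(G.get(k,0),round(z*1000))
print(sorted(G.items()))
E
```

```text
grip top [0.5222 0.307  0.094 ] scene [0.5281 0.2993 0.094 ]
hub BL [0.4829 0.3206 0.054 ]
BR [0.4982 0.3407 0.054 ]
TL [0.4469 0.3464 0.054 ]
TR [0.4575 0.3646 0.054 ]
shoulder [ 0.6593 -0.0595  0.052 ] shaft tip [ 0.6615 -0.0593  0.077 ]
board [[ 0.5787 -0.2509  0.034 ]
 [ 0.5798 -0.1639  0.034 ]
 [ 0.7291 -0.165   0.034 ]
 [ 0.7264 -0.2538  0.034 ]] [ 0.6535 -0.2084  0.034 ]
0.08701063208616891 89.26724721218602
0.1493138566875028 -0.44606874847048084
0.08881734009074681 -91.73157280513394
0.14776744314727475 178.86162137151274
housing/bed corners [[ 0.6213 -0.0931  0.052 ]
 [ 0.623  -0.0198  0.052 ]
 [ 0.7054 -0.0133  0.052 ]]
hub 117 ((479.0182189941406, 339.3031005859375), (29.868377685546875, 30.24879264831543), 52.98316192626953) [0.4804 0.338 ]
griptop 62 ((524.5875854492188, 306.1758117675781), (19.145315170288086, 20.11667251586914), 28.143320083618164) [0.5257 0.3054]
housing 1137 ((660.169921875, -69.83831787109375), (74.93504333496094, 95.81321716308594), 0.38986942172050476) [ 0.6624 -0.0665]
board 3046 ((653.1288452148438, -197.34561157226562), (154.6667938232422, 154.6559295654297), 85.25701141357422) [ 0.6551 -0.2083]
[((20, 10), 164), ((20, 15), 163), ((25, 10), 207), ((25, 15), 211), ((25, 20), 148), ((25, 25), 146), ((30, 5), 147), ((30, 10), 212), ((30, 15), 213), ((30, 20), 164), ((30, 30), 136), ((35, 10), 212), ((35, 15), 212), ((35, 20), 161), ((35, 30), 123), ((40, 10), 211), ((40, 15), 211), ((40, 20), 135), ((45, 15), 153), ((45, 20), 198), ((45, 25), 154), ((50, 15), 176), ((50, 20), 201), ((55, 20), 200), ((60, 20), 201), ((60, 45), 106), ((60, 50), 103), ((65, 45), 106), ((65, 50), 105), ((70, -40), 274), ((70, -35), 276), ((70, -30), 265), ((70, 55), 118), ((75, -35), 277), ((75, -30), 269), ((75, 25), 299), ((75, 30), 300), ((75, 35), 300), ((75, 40), 300), ((75, 45), 300), ((80, 25), 300), ((80, 30), 300), ((80, 35), 300), ((80, 40), 300), ((80, 45), 299)]
```

Emit:
step_arm(rows=[-1,0.5,1,0.8,0,0,0.5,-1,0.5,1,0.8,0,0,0.5,-1,0.5,1,0.8,0,0,0.5,-1,0.5,1,0.8,0,0,0.5,-1,0.5,1,0.8,0,0,0.5,-1,0.5,1,0,0,0,0.5,-1,0.5,1,0,0,0,0.5,-1,0.5,1,0,0,0,0.5,-1,0.5,1,0,0,0,0.5,-1,0.5,1,0,0,0,0.5,-1,0.5,1,0,0,0,0.5,-1,0.5,1,0,0,0,0.5,-1,0.5,1,0,0,0,0.5,-1,0.5,1,0,0,0,0.5,-1,0,1,0,0,0,0.5,-1,0,1,0,0,0,0.5,-1,0,1,0,0,0,0.5,-1,0,1,0,0,0,0.5,-1,0,1,0,0,0,0.5,-1,0,1,0,0,0,0.5])

```text
clock: 2.1
tool_pos: [0.451, -0.002, 0.3621]
tool_rot: [[0.978, 0.209, -0.001], [0.209, -0.978, -0.001], [-0.001, 0.001, -1.0]]
force: [-0.0, -0.4, -0.1]
width: 0.0855
```

Emit:
step_arm(rows=[-1,0.08,1,0,0,0,0.48,-1,0.08,1,0,0,0,0.48,-1,0.08,1,0,0,0,0.48,-1,0.08,1,0,0,0,0.48,-1,0.08,1,0,0,0,0.48,-1,0.08,1,0,0,0,0.48,-1,0.08,1,0,0,0,0.48,-1,0.08,1,0,0,0,0.48,-1,0.08,1,0,0,0,0.48,-1,0.08,1,0,0,0,0.48,-1,0.08,0.9,0,0,0,0.48,-1,0,0,0,0,0,0,-1,0,0,0,0,0,0])

```text
clock: 3.4
tool_pos: [0.4778, 0.3236, 0.3618]
tool_rot: [[0.585, 0.811, -0.001], [0.811, -0.585, -0.001], [-0.001, -0.0, -1.0]]
force: [-0.4, -0.8, 0.5]
width: 0.0852
```

```bash
python3 - <<'E'
from h import *
np.set_printoptions(precision=4,suppress=True)
w=shot('wrist','w1');save(w,'w1',s=1.4);o=w['o']
print(o['clock'],o['tool_pos'],o['tool_rot'],o['q'],o['force'],w['T_tool_cam'],w['K'][0])
P=pts(w).reshape(-1,3)
m=(np.hypot(P[:,0]-.48,P[:,1]-.335)<.09)&(P[:,2]>.02)
for lo,hi in((.048,.058),(.088,.099)):
    Q=P[m&(P[:,2]>lo)&(P[:,2]<hi)]
    if len(Q): print(len(Q),cv2.minAreaRect((Q[:,:2]*1000).astype(np.float32)),Q.mean(0))
Q=P[(P[:,2]>.1)&(P[:,2]<.25)&(P[:,0]>.35)&(P[:,0]<.6)&(P[:,1]>.1)&(P[:,1]<.32)]
if len(Q):print('plane ymax',[(x/100,Q[abs(Q[:,0]-x/100)<.01][:,1].max()) for x in range(36,60,2) if (abs(Q[:,0]-x/100)<.01).any()])
E
```

```text
3.4 [0.4778 0.3236 0.3618] [[ 0.5854  0.8108 -0.0009]
 [ 0.8108 -0.5854 -0.0012]
 [-0.0015 -0.     -1.    ]] [-0.0602  0.4267 -0.842   1.5515  0.3252  1.3113  0.0034] [-0.4011 -0.7938  0.4976] [[ 1.      0.0005 -0.0001 -0.0003]
 [-0.0005  0.9484  0.3172 -0.0817]
 [ 0.0002 -0.3172  0.9484 -0.132 ]
 [ 0.      0.      0.      1.    ]] [308.8926   0.     274.081 ]
456 ((492.10369873046875, 328.16497802734375), (28.870990753173828, 66.3825454711914), 54.831268310546875) [0.4781 0.3378 0.0541]
186 ((521.130859375, 307.2752380371094), (20.74132537841797, 19.457366943359375), 56.39468002319336) [0.5203 0.3077 0.0952]
plane ymax [(0.36, np.float64(0.1420937748393079)), (0.38, np.float64(0.16899971082729398)), (0.4, np.float64(0.17831367333736134)), (0.42, np.float64(0.25763041996925)), (0.44, np.float64(0.26405200503953674)), (0.46, np.float64(0.26920231613117673)), (0.48, np.float64(0.2151045687001208)), (0.5, np.float64(0.21543230066744182)), (0.52, np.float64(0.21713408065457782)), (0.54, np.float64(0.22053360750991918)), (0.56, np.float64(0.22157677385352773)), (0.58, np.float64(0.2235413387296541))]
```

View pics/w1.png

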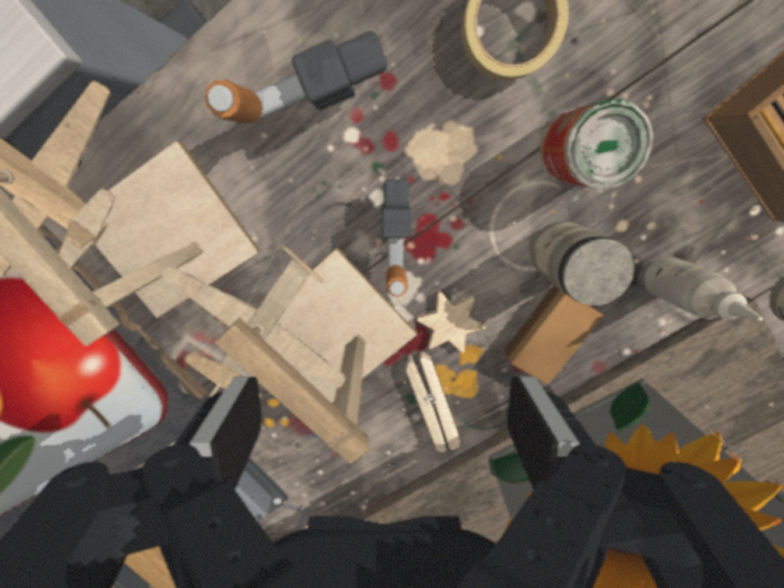

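The wrist view shows the small crank with its hub top at about (397,222) and its grip top at (398,287). The big crank is at (320,75), and the aeroplane wing stops at y≈0.27.

```bash
cat >> h.py <<'E'
def ray(c,u,v,z):
    r=np.linalg.inv(c['K'])@[u,v,1]
    if 'R' in c: r=c['R'].T@r; o=-c['R'].T@c['t']
    else:
        T=c['T_tool_cam'];R=np.array(c['o']['tool_rot']); r=R@T[:3,:3]@r; o=R@T[:3,3]+c['o']['tool_pos']
    return o+r*(z-o[2])/r[2]
E
python3 - <<'E'
from h import *
w=pickle.load(open('pics/w1.pkl','rb'));P=pts(w)
save(w,'w1c',(255,115,315,220),5.6)
for z0,z1,y0,y1 in((.050,.058,.325,.36),(.090,.099,.29,.325)):
    m=(P[...,2]>z0)&(P[...,2]<z1)&(abs(P[...,0]-.5)<.05)&(P[...,1]>y0)&(P[...,1]<y1)
    m[:, :270]=0
    v,u=np.nonzero(m);print(u.min(),u.max(),v.min(),v.max(),u.mean(),v.mean(),cv2.minAreaRect((P[m][:,:2]*1000).astype(np.float32)))
    print(ray(w,u.mean(),v.mean(),(z0+z1)/2))
E
```

```text
273 293 149 169 283.42857142857144 158.58353510895884 ((476.8194580078125, 339.0013122558594), (28.761577606201172, 28.91097068786621), 54.831268310546875)
[0.47629867 0.34001076 0.054     ]
276 291 197 211 283.52247191011236 204.0505617977528 ((521.1155395507812, 307.252197265625), (20.559154510498047, 19.457366943359375), 56.394683837890625)
[0.52070663 0.30744074 0.0945    ]
```

View pics/w1c.png

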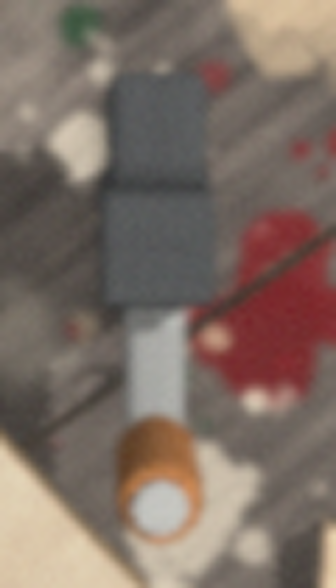

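Emit:
step_arm(rows=[-1,-0.03,0.52,0,0,0,0,-1,0,0,-1,0,0,0,-1,0,0,-1,0,0,0,-1,0,0,-1,0,0,0,-1,0,0,-1,0,0,0,-1,0,0,-1,0,0,0,-1,0,0,-1,0,0,0,-1,0,0,-1,0,0,0,-1,0,0,-1,0,0,0,-1,0,0,-1,0,0,0,-1,0,0,-0.8,0,0,0,-1,0,0,-0.5,0,0,0,-1,0,0,-0.4,0,0,0,-1,0,0,0,0,0,0])

```text
clock: 4.85
tool_pos: [0.4775, 0.3384, 0.0405]
tool_rot: [[0.587, 0.81, -0.001], [0.81, -0.587, -0.001], [-0.002, -0.0, -1.0]]
force: [0.3, -0.2, 0.4]
width: 0.0857
```

Emit:
step_arm(rows=[1,0,0,0,0,0,0,1,0,0,0,0,0,0,1,0,0,0,0,0,0,1,0,0,0,0,0,0,1,0,0,0,0,0,0,1,0,0,0,0,0,0,1,0,0,0,0,0,0,1,0,0,0,0,0,0])

```text
clock: 5.65
tool_pos: [0.478, 0.3396, 0.0421]
tool_rot: [[0.586, 0.81, 0.001], [0.81, -0.586, 0.0], [0.001, 0.001, -1.0]]
force: [-0.6, -1.4, 6.3]
width: 0.0287
```

Emit:
step_arm(rows=[1,0,0,0.3,0,0,0,1,0,0,0.6,0,0,0,1,0,0,1,0,0,0,1,0,0,1,0,0,0,1,0,0,1,0,0,0,1,0,0,1,0,0,0,1,0,0,1,0,0,0,1,0,0,1,0,0,0,1,0,0,1,0,0,0,1,0,0,1,0,0,0,1,0,0,1,0,0,0,1,0,0,1,0,0,0,1,0,0,0,0,0,0])

```text
clock: 6.95
tool_pos: [0.4781, 0.3412, 0.3735]
tool_rot: [[0.585, 0.811, 0.006], [0.811, -0.585, 0.005], [0.007, 0.002, -1.0]]
force: [0.1, 1.0, -4.3]
width: 0.0288
```

Emit:
step_arm(rows=[1,0.43,-0.955,0,0,0,-0.484,1,0.43,-0.955,0,0,0,-0.484,1,0.43,-0.955,0,0,0,-0.484,1,0.43,-0.955,0,0,0,-0.484,1,0.43,-0.955,0,0,0,-0.484,1,0.43,-0.955,0,0,0,-0.484,1,0.43,-0.955,0,0,0,-0.484,1,0.43,-0.955,0,0,0,-0.484,1,0.43,-0.955,0,0,0,-0.484,1,0.43,-0.955,0,0,0,-0.484,1,0.43,-0.955,0,0,0,-0.484,1,0.43,-0.955,0,0,0,-0.484,1,0.43,-0.955,0,0,0,-0.484,1,0.43,-0.955,0,0,0,-0.484,1,0,0,0,0,0,0,1,0,0,0,0,0,0])

```text
clock: 8.55
tool_pos: [0.6585, -0.0632, 0.3675]
tool_rot: [[1.0, -0.005, -0.001], [-0.005, -1.0, 0.0], [-0.001, -0.0, -1.0]]
force: [0.4, 1.5, -3.9]
width: 0.029
```

```bash
python3 - <<'E'
from h import *
np.set_printoptions(precision=4,suppress=True)
w=shot('wrist','w2');save(w,'w2',s=1.4);o=w['o']
print(o['clock'],o['tool_pos'],o['tool_rot'],o['force'])
E
```

```text
8.55 [ 0.6585 -0.0632  0.3675] [[ 1.     -0.0045 -0.0011]
 [-0.0045 -1.      0.0004]
 [-0.0011 -0.0004 -1.    ]] [ 0.3863  1.5014 -3.8548]
```

View pics/w2.png

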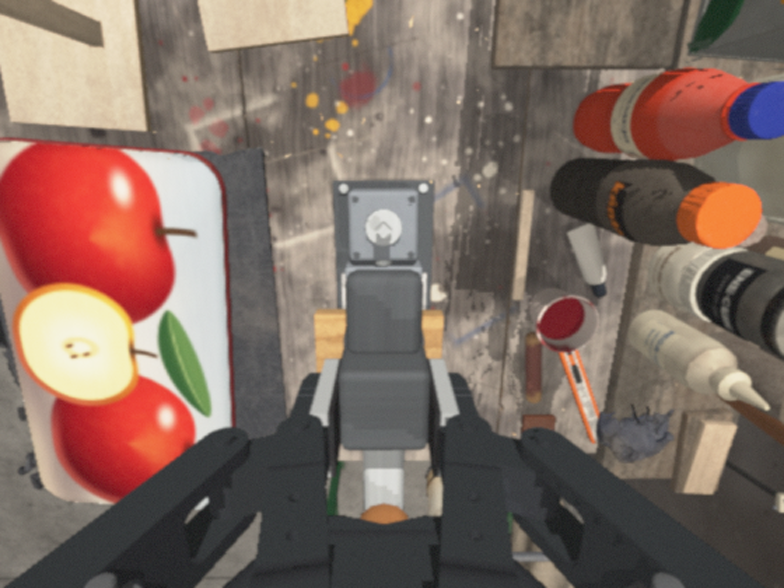

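The wrist view shows the shoulder and shaft at about (384,228), with the held crank's hub top at (385,400) and its counterweight in front. The press lies square to the tool. Next I'll zoom in on the shaft and the held hub.

```bash
python3 - <<'E'
from h import *
w=pickle.load(open('pics/w2.pkl','rb'));f=w['frame'][...,::-1]
c1=cv2.resize(f[140:190,245:303],(580,500),interpolation=cv2.INTER_CUBIC)
c2=cv2.resize(f[245:330,235:315],(320,340),interpolation=cv2.INTER_CUBIC)
im=np.zeros((500,800,3),np.uint8);im[:,:480]=c1[:,50:530];im[:340,480:]=c2
cv2.imwrite('pics/c3.png',im)
E
```

```text
(no output)
```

View pics/c3.png

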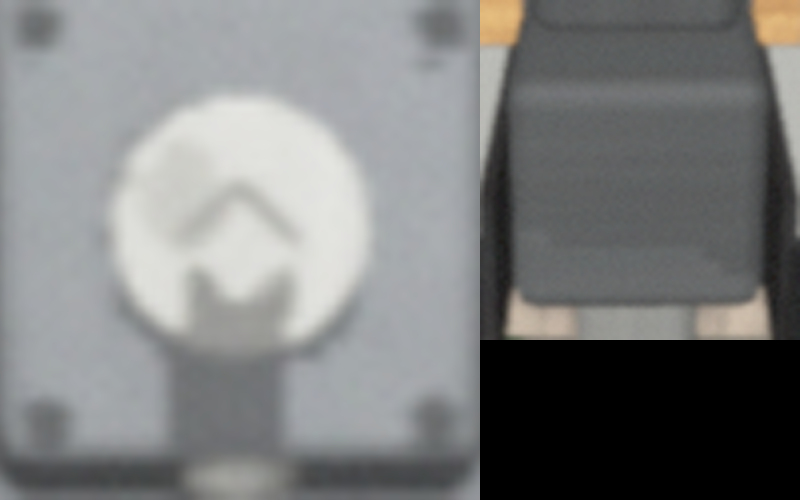

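The crop shows the shaft turned about 45°: its near corner is at (240,183), and the outline ends at (185,240) and (298,240). The shoulder centre is at (242,225). So I have to bring the crank in at a 45° yaw. Next I'll work out the offsets.

```bash
python3 - <<'E'
from h import *
np.set_printoptions(precision=4,suppress=True)
w=pickle.load(open('pics/w2.pkl','rb'))
p=lambda x,y:(245+(x+50)/10-.5,140+y/10-.5); q=lambda x,y:(235+(x-480)/4-.5,245+y/4-.5)
tz=w['o']['tool_pos'][2]
L=[ray(w,*p(*a),.052) for a in((242,225),(110,225),(370,225),(242,95),(242,355))];print('shoulder',np.array(L))
C=[ray(w,*p(*a),.052) for a in((185,240),(240,183),(298,240))];print('corner',np.array(C))
for a,b in((0,1),(1,2)):
    d=C[b]-C[a];print(np.degrees(np.arctan2(d[1],d[0])),np.linalg.norm(d))
for h in(.010,.012,.014):
    print(h,np.array([ray(w,*q(*a),tz+h) for a in((637,92),(637,298),(512,195),(762,195))])-w['o']['tool_pos'])
P=pts(w);v,u=q(637,195)[::-1];print(P[int(v)-5:int(v)+6:5,int(u)]-w['o']['tool_pos'])
# shoulder depth pts
m=(abs(P[...,2]-.052)<.005)&(abs(P[...,0]-.66)<.045)&(abs(P[...,1]+.06)<.045)
m2=(P[...,2]>.066)&(P[...,2]<.085)&(abs(P[...,0]-.66)<.045)&(abs(P[...,1]+.06)<.045)
print(P[m2].mean(0),m2.sum(),cv2.minAreaRect((P[m][:,:2]*1000).astype(np.float32)))
E
```

```text
shoulder [[ 0.6573 -0.0589  0.052 ]
 [ 0.6381 -0.0588  0.052 ]
 [ 0.6759 -0.059   0.052 ]
 [ 0.6574 -0.0402  0.052 ]
 [ 0.6572 -0.0781  0.052 ]]
corner [[ 0.649  -0.0611  0.052 ]
 [ 0.6571 -0.0528  0.052 ]
 [ 0.6655 -0.0611  0.052 ]]
45.738607720960196 0.011526078538003401
-44.70635518806139 0.011823524248759362
0.01 [[-0.0003  0.0133  0.01  ]
 [-0.0004 -0.0141  0.01  ]
 [-0.0147  0.      0.01  ]
 [ 0.014  -0.      0.01  ]]
0.012 [[-0.0003  0.0144  0.012 ]
 [-0.0004 -0.0126  0.012 ]
 [-0.0144  0.0014  0.012 ]
 [ 0.0137  0.0013  0.012 ]]
0.014 [[-0.0003  0.0155  0.014 ]
 [-0.0004 -0.011   0.014 ]
 [-0.0142  0.0027  0.014 ]
 [ 0.0135  0.0026  0.014 ]]
[[-0.0007  0.004   0.012 ]
 [-0.0007  0.0016  0.0122]
 [-0.0007 -0.0005  0.013 ]]
[ 0.6578 -0.059   0.0761] 82 ((657.5382690429688, -64.37545776367188), (81.24114227294922, 81.63629913330078), 89.91255950927734)
```

Emit:
step_arm(rows=[1,-0.047,0.09,-1,0,0,-0.925,1,0,0,-1,0,0,-0.925,1,0,0,-1,0,0,-0.925,1,0,0,-1,0,0,-0.925,1,0,0,-1,0,0,-0.925,1,0,0,-1,0,0,-0.925,1,0,0,-1,0,0,0,1,0,0,-0.8,0,0,0,1,0,0,0,0,0,0,1,0,0,0,0,0,0])

```text
clock: 9.6
tool_pos: [0.6571, -0.0579, 0.1349]
tool_rot: [[0.714, -0.7, 0.0], [-0.7, -0.714, 0.001], [-0.0, -0.001, -1.0]]
force: [0.0, -0.6, -3.4]
width: 0.0285
```

```bash
python3 - <<'E'
from h import *
np.set_printoptions(precision=4,suppress=True)
o=get_obs();print(o['clock'],o['tool_pos'],o['tool_rot'],o['force'])
b=shot('side','d3');a=shot('scene','s3')
f=b['frame'][...,::-1][265:345,170:270];g=a['frame'][...,::-1]
X=np.array([.6575,-.06,.08]);x=a['K']@(a['R']@X+a['t']);x=x/x[2];print(x)
u,v=int(x[0]),int(x[1])
im=np.hstack([cv2.resize(f,(400,320),interpolation=3),cv2.resize(g[max(0,v-32):v+32,max(0,u-40):u+40],(400,320),interpolation=3)])
cv2.imwrite('pics/c4.png',im)
E
```

```text
9.6 [ 0.6571 -0.0579  0.1349] [[ 0.7142 -0.7     0.0002]
 [-0.7    -0.7142  0.0008]
 [-0.0004 -0.0007 -1.    ]] [ 0.034 -0.587 -3.422]
[308.2575 179.0548   1.    ]
```

View pics/c4.png

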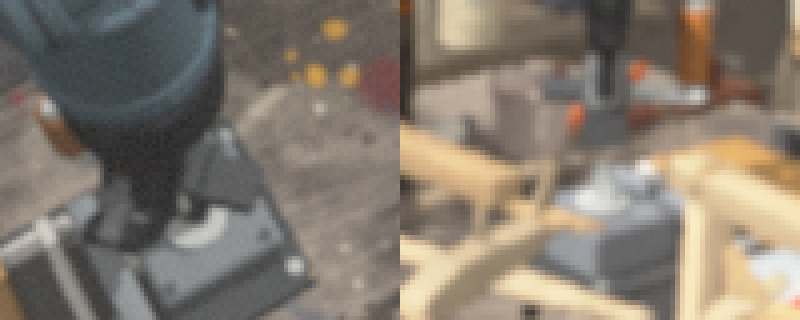

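The side crop shows the hub held just above the shoulder, and the scene crop shows the hub over the shaft. The measured y is 2.6 mm off target, so I'll correct that and come down gently.

Emit:
step_arm(rows=[1,0,-0.087,0,0,0,-0.03,1,0,0,-0.2,0,0,0,1,0,0,-0.2,0,0,0,1,0,0,0,0,0,0,1,0,0,0,0,0,0])

```text
clock: 10.2
tool_pos: [0.6566, -0.0615, 0.1219]
tool_rot: [[0.71, -0.704, -0.001], [-0.704, -0.71, 0.0], [-0.001, 0.0, -1.0]]
force: [-0.2, -0.3, -4.2]
width: 0.029
```

Emit:
step_arm(rows=[1,0,0,-0.1,0,0,0,1,0,0,-0.1,0,0,0,1,0,0,0,0,0,0])

```text
clock: 10.5
tool_pos: [0.657, -0.0616, 0.1161]
tool_rot: [[0.71, -0.704, 0.0], [-0.704, -0.71, 0.0], [0.0, -0.0, -1.0]]
force: [0.3, -0.1, -4.2]
width: 0.0292
```

Emit:
step_arm(rows=[1,0,0.03,-0.05,0,0,0,1,0,0,-0.05,0,0,0,1,0,0,0,0,0,0])

```text
clock: 10.8
tool_pos: [0.6569, -0.0603, 0.113]
tool_rot: [[0.711, -0.704, 0.0], [-0.704, -0.711, 0.001], [-0.0, -0.001, -1.0]]
force: [1.8, 0.0, -3.8]
width: 0.029
```

Emit:
step_arm(rows=[1,0,0,-0.1,0,0,0,1,0,0,-0.1,0,0,0,1,0,0,0,0,0,0])

```text
clock: 11.1
tool_pos: [0.6568, -0.0602, 0.1067]
tool_rot: [[0.711, -0.704, -0.0], [-0.704, -0.711, 0.001], [-0.001, -0.0, -1.0]]
force: [1.8, 1.5, -4.6]
width: 0.0289
```

Emit:
step_arm(rows=[1,0.01,0.01,-0.1,0,0,0,1,0,0,-0.1,0,0,0,1,0,0,-0.1,0,0,0,1,0,0,-0.05,0,0,0,1,0,0,0,0,0,0])

```text
clock: 11.6
tool_pos: [0.657, -0.0603, 0.0964]
tool_rot: [[0.71, -0.704, -0.0], [-0.704, -0.71, 0.0], [-0.0, 0.0, -1.0]]
force: [-0.3, 1.0, -5.0]
width: 0.0287
```

Emit:
step_arm(rows=[1,0,0,-0.05,0,0,0,1,0,0,-0.03,0,0,0,1,0,0,0,0,0,0])

```text
clock: 11.9
tool_pos: [0.6572, -0.0604, 0.0943]
tool_rot: [[0.71, -0.704, 0.0], [-0.704, -0.71, -0.0], [0.0, -0.0, -1.0]]
force: [1.2, 1.0, -4.5]
width: 0.0286
```

Emit:
step_arm(rows=[1,0,0,-0.04,0,0,0,1,0,0,0,0,0,0])

```text
clock: 12.1
tool_pos: [0.6573, -0.0604, 0.0941]
tool_rot: [[0.71, -0.704, 0.0], [-0.704, -0.71, -0.0], [0.0, 0.0, -1.0]]
force: [-2.9, 0.4, 4.1]
width: 0.0287
```

Emit:
step_arm(rows=[-1,0,0,0,0,0,0,-1,0,0,0,0,0,0,-1,0,0,0,0,0,0,-1,0,0,0,0,0,0,-1,0,0,0,0,0,0,-1,0,0,0,0,0,0,-1,0,0,0.5,0,0,0,-1,0,0,1,0,0,0,-1,0,0,1,0,0,0,-1,0,0,0.5,0,0,0,-1,0,0,0,0,0,0])

```text
clock: 13.2
tool_pos: [0.6589, -0.0604, 0.1863]
tool_rot: [[0.71, -0.704, 0.005], [-0.704, -0.71, -0.0], [0.004, -0.003, -1.0]]
force: [-0.3, -0.1, 0.2]
width: 0.0857
```

```bash
python3 - <<'E'
from h import *
np.set_printoptions(precision=4,suppress=True)
w=shot('wrist','w5');o=w['o'];print(o['clock'],o['tool_pos'],o['tool_rot'],o['q'],o['force'])
b=shot('side','d5')
im=np.hstack([cv2.resize(w['frame'][...,::-1],(448,336)),cv2.resize(b['frame'][...,::-1][260:365,150:260],(352,336),interpolation=3)])
cv2.imwrite('pics/c5.png',im)
P=pts(w)
for lo,hi in((.135,.152),(.1,.111),(.085,.095)):
    m=(P[...,2]>lo)&(P[...,2]<hi)&(np.hypot(P[...,0]-.657,P[...,1]+.06)<.09)
    if m.sum()>5: print(lo,m.sum(),P[m].mean(0),cv2.minAreaRect((P[m][:,:2]*1000).astype(np.float32)))
E
```

```text
13.2 [ 0.6589 -0.0604  0.1863] [[ 0.7103 -0.7039  0.0052]
 [-0.7039 -0.7103 -0.0003]
 [ 0.0039 -0.0034 -1.    ]] [ 0.2423  0.6352 -0.3264  1.5409  0.2289  0.9979 -0.9293] [-0.2909 -0.1491  0.1762]
0.135 908 [ 0.6213 -0.0965  0.1455] ((618.89404296875, -98.67787170410156), (20.65478515625, 21.243167877197266), 38.16749954223633)
0.1 1720 [ 0.6548 -0.0628  0.106 ] ((642.8191528320312, -74.64785766601562), (70.63105010986328, 30.028121948242188), 44.96003341674805)
0.085 1953 [ 0.6634 -0.0541  0.0922] ((653.296630859375, -63.43301773071289), (96.185302734375, 29.571060180664062), 43.539485931396484)
```

View pics/c5.png

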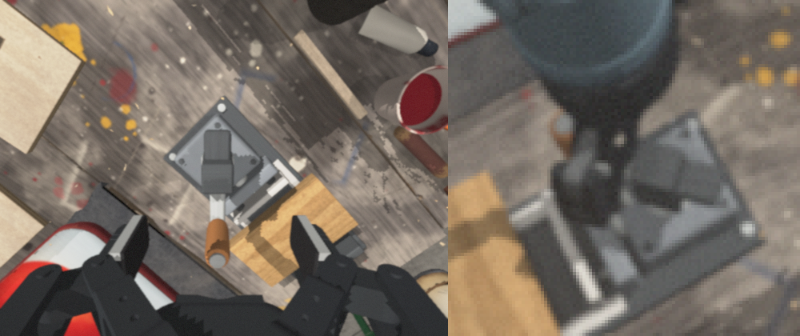

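The wrist view shows the crank sitting on the shaft: hub top z≈0.106 and grip top z=0.1455, so it is home. The grip centre is at (0.619,−0.099). The pad, the springs' jaw and the board are visible. Next I'll take the grip.

Emit:
step_arm(rows=[-1,-0.667,-0.638,0,0,0.037,0,-1,-0.667,-0.638,0,0,0,0,-1,0,0,-1,0,0,0,-1,0,0,-0.8,0,0,0,-1,0,0,-0.33,0,0,0,-1,0,0,0,0,0,0,-1,0,0,0,0,0,0])

```text
clock: 14.0
tool_pos: [0.6174, -0.0984, 0.1194]
tool_rot: [[0.711, -0.703, -0.005], [-0.703, -0.711, 0.0], [-0.004, 0.004, -1.0]]
force: [0.8, -0.7, 0.7]
width: 0.085
```

Emit:
step_arm(rows=[1,0,0,0,0,0,0,1,0,0,0,0,0,0,1,0,0,0,0,0,0,1,0,0,0,0,0,0,1,0,0,0,0,0,0,1,0,0,0,0,0,0,1,0,0,0,0,0,0,1,0,0,0,0,0,0])

```text
clock: 14.8
tool_pos: [0.6172, -0.0989, 0.1196]
tool_rot: [[0.71, -0.704, -0.005], [-0.704, -0.71, -0.0], [-0.003, 0.004, -1.0]]
force: [-1.9, -1.5, 5.0]
width: 0.0204
```

```bash
python3 - <<'E'
from h import *
np.set_printoptions(precision=4,suppress=True)
o=get_obs();print(o['tool_pos'],o['force'],o['width'])
w=shot('wrist','w6');save(w,'w6',s=1.4)
a0=-134.8
for st,n in((20,18),):
    A=np.radians(a0-st*np.arange(n+1));p=55*np.c_[np.cos(A),np.sin(A)];print((np.diff(p,axis=0)/30).round(2).tolist())
E
```

```text
[ 0.6172 -0.0989  0.1196] [-1.9273 -1.4983  4.9927] 0.020428210526730096
[[-0.37, 0.52], [-0.17, 0.61], [0.05, 0.63], [0.27, 0.58], [0.45, 0.45], [0.58, 0.27], [0.63, 0.06], [0.62, -0.16], [0.52, -0.36], [0.37, -0.52], [0.17, -0.61], [-0.05, -0.63], [-0.27, -0.58], [-0.45, -0.45], [-0.58, -0.27], [-0.63, -0.06], [-0.62, 0.16], [-0.52, 0.36]]
```

View pics/w6.png

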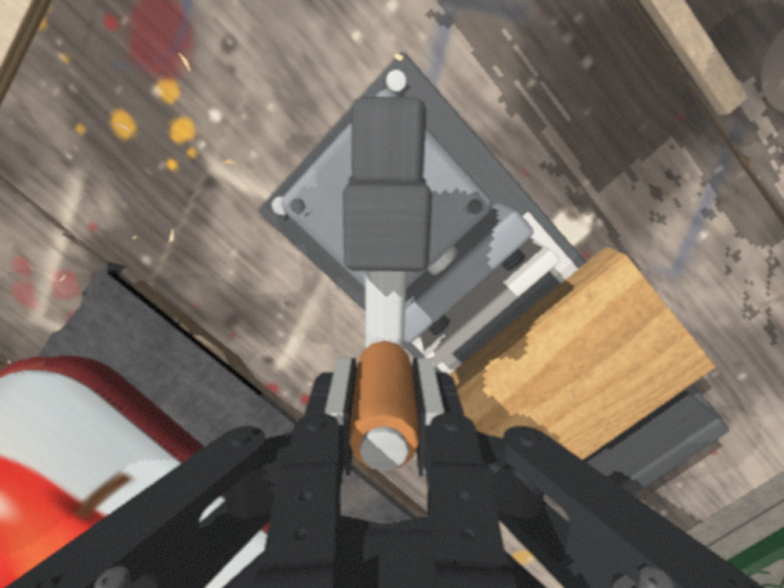

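The gripper has the sleeve at about (385,400), with the hub at (387,225). The jaw, pad, board and stop are all in view. I'll start winding with a short check of the force.

Emit:
step_arm(rows=[1,-0.37,0.52,0,0,0,0,1,-0.17,0.61,0,0,0,0,1,0.05,0.63,0,0,0,0,1,0.27,0.58,0,0,0,0,1,0.45,0.45,0,0,0,0,1,0.58,0.27,0,0,0,0])

```text
clock: 15.45
tool_pos: [0.6386, -0.0072, 0.1194]
tool_rot: [[0.711, -0.703, -0.012], [-0.704, -0.711, -0.002], [-0.007, 0.01, -1.0]]
force: [-9.0, -5.2, 10.1]
width: 0.0207
```

Emit:
step_arm(rows=[1,0.63,0.06,0.03,0,0,0,1,0.62,-0.16,0.02,0,0,0,1,0.52,-0.36,0,0,0,0,1,0.37,-0.52,0,0,0,0,1,0.17,-0.61,0,0,0,0,1,-0.05,-0.63,0,0,0,0])

```text
clock: 16.05
tool_pos: [0.7111, -0.0668, 0.1206]
tool_rot: [[0.713, -0.701, -0.002], [-0.701, -0.713, 0.009], [-0.008, -0.005, -1.0]]
force: [3.7, 9.7, -3.7]
width: 0.0203
```

Emit:
step_arm(rows=[1,-0.27,-0.58,0,0,0,0,1,-0.45,-0.45,0,0,0,0,1,-0.58,-0.27,0,0,0,0,1,-0.63,-0.06,0,0,0,0,1,-0.62,0.16,0,0,0,0,1,-0.52,0.36,0,0,0,0])

```text
clock: 16.65
tool_pos: [0.6192, -0.0997, 0.1205]
tool_rot: [[0.71, -0.705, 0.001], [-0.705, -0.71, -0.0], [0.001, -0.001, -1.0]]
force: [12.4, 0.3, -12.8]
width: 0.0204
```

```bash
python3 - <<'E'
from h import *
np.set_printoptions(precision=4,suppress=True)
w=shot('wrist','w7');o=w['o'];print(o['clock'],o['tool_pos'],o['force'],o['torque'],o['joint_torque'])
b=shot('side','d7')
w6=pickle.load(open('pics/w6.pkl','rb'))
f=lambda c:cv2.resize(c['frame'][...,::-1][130:380,280:530],(400,400),interpolation=3)
g=cv2.resize(b['frame'][...,::-1][290:400,100:260],(275,189),interpolation=3)
im=np.hstack([f(w6),f(w)]);cv2.imwrite('pics/c7.png',im)
E
```

```text
16.65 [ 0.6192 -0.0997  0.1205] [ 12.407    0.3258 -12.8455] [-0.0514 -2.9286 -0.0028] [  1.3712 -62.5609  -4.3609 -18.7419  -0.638    4.2413   0.3555]
```

View pics/c7.png

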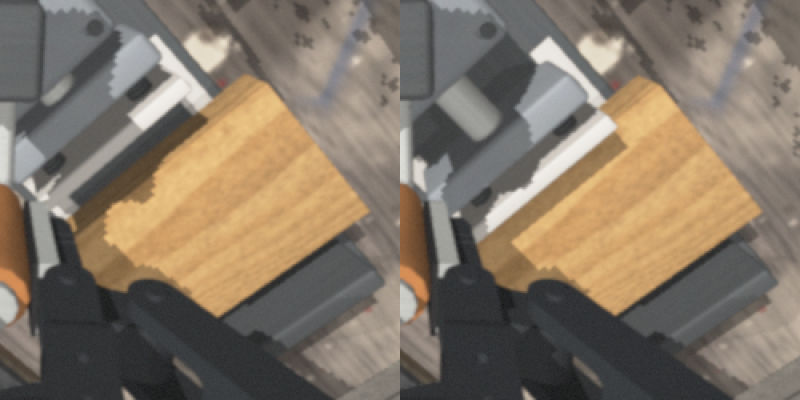

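The left half is before winding, with the pad clear of the board. The right half is after one turn: the jaw and pad have come forward to the board edge, and a narrow gap remains between board and stop. That uses up my 12 pictures, so from here I'll measure numerically.

```bash
cat >> h.py <<'E'
def prof(tag,x0=.68,x1=.71,s=.0015):
    w=pickle.load(open(f'pics/{tag}.pkl','rb'));P=pts(w);f=w['frame'].astype(float)
    m=(P[...,0]>x0)&(P[...,0]<x1)&(P[...,2]>0)&(P[...,2]<.07)
    Y=P[m][:,1];Z=P[m][:,2];C=f[m];out=[]
    for y in np.arange(-.085,-.29,-s):
        k=(Y<=y)&(Y>y-s)
        if k.sum()>3: out.append((round(y*1000,1),round(np.median(Z[k])*1000),*np.median(C[k],0).astype(int).tolist()))
    return out
E
python3 - <<'E'
from h import *
for t in('w6','w7'):
    print(t)
    for i,r in enumerate(prof(t,.675,.70)): print(*r,end=' | ' if i%4<3 else '\n')
    print()
E
```

```text
w6
-85.0 48 107 109 111 | -86.5 48 106 109 109 | -88.0 49 105 106 107 | -89.5 48 110 113 115
-91.0 48 108 110 112 | -92.5 48 106 108 110 | -94.0 47 101 103 105 | -95.5 44 86 87 88
-97.0 13 105 107 109 | -98.5 13 105 107 108 | -100.0 12 104 105 108 | -101.5 36 72 73 75
-103.0 44 106 108 109 | -104.5 50 175 179 183 | -106.0 50 174 177 181 | -107.5 50 172 177 181
-109.0 50 171 175 179 | -110.5 50 170 173 178 | -112.0 50 168 171 175 | -113.5 50 166 170 172
-115.0 50 159 162 164 | -116.5 50 127 129 131 | -118.0 49 84 85 87 | -122.5 37 64 65 66
-124.0 37 59 60 60 | -125.5 37 58 59 59 | -127.0 36 57 59 58 | -128.5 38 100 97 94
-130.0 40 195 189 182 | -131.5 48 240 237 232 | -133.0 48 238 235 230 | -134.5 49 235 232 226
-136.0 48 218 215 207 | -137.5 48 155 150 145 | -154.0 13 123 121 117 | -155.5 13 76 78 79
-157.0 13 74 76 77 | -158.5 13 69 70 71 | -160.0 13 65 66 67 | -161.5 13 65 66 67
-163.0 21 89 72 66 | -164.5 25 114 91 64 | -166.0 35 224 179 118 | -167.5 34 225 181 120
-169.0 35 223 180 119 | -170.5 35 224 181 121 | -172.0 34 225 183 122 | -173.5 35 227 186 125
-175.0 34 229 189 127 
[... 3368 characters left out ...]
3.0 34 208 162 107 | -224.5 34 211 165 110 | -226.0 34 213 168 112
-227.5 35 215 170 115 | -229.0 34 217 175 118 | -230.5 35 217 173 116 | -232.0 35 212 166 111
-233.5 34 205 160 107 | -235.0 35 204 160 106 | -236.5 35 210 166 111 | -238.0 35 213 170 114
-239.5 34 211 167 113 | -241.0 34 207 162 108 | -242.5 34 204 160 107 | -244.0 35 203 159 107
-245.5 34 201 159 106 | -247.0 34 201 158 106 | -248.5 34 203 160 107 | -250.0 34 201 157 106
-251.5 34 194 153 101 | -253.0 34 170 135 90 | -254.5 33 131 106 76 | -271.0 33 86 88 88
-272.5 32 86 88 88 | -274.0 46 100 102 102 | -275.5 46 99 101 101 | -277.0 46 94 96 96
-278.5 47 90 93 93 | -280.0 46 90 91 92 | -281.5 46 90 90 90 | -283.0 46 90 88 85
```

Emit:
step_arm(rows=[1,-0.37,0.52,-0.04,0,0,0,1,-0.17,0.61,0,0,0,0,1,0.05,0.63,0,0,0,0,1,0.27,0.58,0,0,0,0,1,0.45,0.45,0,0,0,0,1,0.58,0.27,0,0,0,0])

```text
clock: 17.35
tool_pos: [0.6385, -0.0073, 0.1195]
tool_rot: [[0.711, -0.704, -0.013], [-0.704, -0.711, -0.002], [-0.007, 0.011, -1.0]]
force: [-9.2, -4.1, 9.2]
width: 0.0205
```

Emit:
step_arm(rows=[1,0.63,0.06,0,0,0,0,1,0.62,-0.16,0,0,0,0,1,0.52,-0.36,0,0,0,0,1,0.37,-0.52,0,0,0,0,1,0.17,-0.61,0,0,0,0,1,-0.05,-0.63,0,0,0,0])

```text
clock: 17.95
tool_pos: [0.7114, -0.0672, 0.1203]
tool_rot: [[0.713, -0.701, -0.002], [-0.701, -0.713, 0.008], [-0.007, -0.005, -1.0]]
force: [2.2, 8.7, 0.9]
width: 0.0203
```

Emit:
step_arm(rows=[1,-0.27,-0.58,0,0,0,0,1,-0.45,-0.45,0,0,0,0,1,-0.58,-0.27,0,0,0,0,1,-0.63,-0.06,0,0,0,0])

```text
clock: 18.35
tool_pos: [0.6549, -0.1147, 0.1203]
tool_rot: [[0.71, -0.704, 0.004], [-0.704, -0.71, 0.001], [0.002, -0.003, -1.0]]
force: [8.3, 2.5, -6.5]
width: 0.0202
```

```bash
cat >> h.py <<'E'
def edges(tag):
    w=pickle.load(open(f'pics/{tag}.pkl','rb'));P=pts(w)
    for t in ((.675,.70),):
        m=(P[...,0]>t[0])&(P[...,0]<t[1])&(P[...,2]>0);Y=P[m]
        f=w['frame'].astype(int)[m];warm=f[:,0]-f[:,2]
        pad=Y[(f.min(1)>185)&(abs(Y[:,2]-.048)<.006)][:,1]
        jaw=Y[(abs(Y[:,2]-.050)<.003)&(Y[:,1]<-.102)&(f[:,0]>140)&(f[:,0]<190)&(abs(warm)<22)][:,1]
        bd=Y[(warm>50)&(abs(Y[:,2]-.034)<.004)][:,1]
        q=lambda a:(np.percentile(a,[2,50,98])*1000).round(1) if len(a)>9 else None
        print(tag,'pad',q(pad),'jaw',q(jaw),'board',q(bd))
    m=(P[...,2]>.13)&(P[...,2]<.16)&(np.hypot(P[...,0]-.657,P[...,1]+.06)<.08);g=P[m]
    print(' grip top',m.sum(),np.percentile(g[:,2],90) if m.any() else '')
    m=(P[...,2]>.098)&(P[...,2]<.115)&(np.hypot(P[...,0]-.657,P[...,1]+.06)<.018);g=P[m]
    print(' hub top',m.sum(),np.median(g[:,2]) if m.any() else '')
E
python3 - <<'E'
from h import *
w=shot('wrist','w8')
for t in('w5','w6','w7','w8'):edges(t)
for i,r in enumerate(prof('w8',.675,.70)):
    if r[0]>-200 or r[0]<-245: print(*r,end=' | ' if i%4<3 else '\n')
E
```

```text
w5 pad [-136.7 -132.1 -130. ] jaw [-137.4 -110.2 -103.2] board [-251.8 -197.2 -164.9]
 grip top 1031 0.15010798653812815
 hub top 1497 0.10618721022375742
w6 pad [-137.  -132.2 -117.8] jaw [-137.2 -110.5 -103.3] board [-252.2 -205.2 -164.9]
 grip top 6794 0.15784420908765082
 hub top 3750 0.10627571926705576
w7 pad [-159.5 -154.3 -126.6] jaw [-138.8 -131.8 -125.7] board [-252.4 -209.1 -170.3]
 grip top 6535 0.15752355054220976
 hub top 3684 0.10647570849619842
w8 pad [-180.3 -175.6  -64.1] jaw [-160.  -152.9 -146.7] board [-269.4 -228.3 -191.1]
 grip top 6551 0.1574945630220543
 hub top 3469 0.10644569321116641
-85.0 48 136 139 142 | -86.5 48 110 113 113 | -88.0 48 111 113 115 | -89.5 48 116 118 120
-91.0 48 118 121 122 | -92.5 48 110 113 114 | -94.0 47 103 105 106 | -95.5 43 88 90 91
-97.0 13 103 105 106 | -98.5 13 103 104 105 | -100.0 13 102 103 105 | -101.5 12 93 94 95
-103.0 12 73 75 75 | -104.5 12 73 74 75 | -106.0 13 73 74 74 | -107.5 12 73 74 75
-109.0 13 73 75 75 | -110.5 13 73 74 75 | -112.0 12 73 74 75 | -113.5 13 73 74 75
-115.0 13 72 74 74 | -116.5 12 73 74 75 | -118.0 12
[... 1001 characters left out ...]

-193.0 34 153 123 84 | -194.5 35 154 122 85 | -196.0 34 154 122 84 | -197.5 35 169 134 89
-199.0 34 208 162 106 | -245.5 34 214 169 113
-247.0 34 216 173 116 | -248.5 35 214 169 113 | -250.0 35 206 162 108 | -251.5 35 203 159 106
-253.0 34 201 158 106 | -254.5 34 209 166 112 | -256.0 34 211 167 113 | -257.5 34 208 164 110
-259.0 35 203 159 106 | -260.5 34 199 157 105 | -262.0 34 202 159 106 | -263.5 34 198 156 104
-265.0 34 199 156 105 | -266.5 34 200 157 106 | -268.0 35 191 149 100 | -269.5 34 171 135 94
-271.0 40 87 88 88 | -272.5 41 87 88 88 | -274.0 46 102 104 104 | -275.5 47 98 99 100
-277.0 46 90 93 93 | -278.5 46 91 93 93 | -280.0 46 87 89 89 | -281.5 47 87 86 84
-283.0 46 90 86 82 |
```

No spring squeeze yet: the jaw-to-pad distance is unchanged at 33.7 mm, and the board is about 1–2 mm from the stop. I'll wind on 60° and measure again.

Emit:
step_arm(rows=[1,-0.62,0.16,0,0,0,0,1,-0.52,0.36,0,0,0,0,1,-0.37,0.52,0,0,0,0,1,0,0,0,0,0,0])

```text
clock: 18.8
tool_pos: [0.6076, -0.0838, 0.1201]
tool_rot: [[0.711, -0.703, -0.001], [-0.703, -0.711, -0.002], [0.001, 0.002, -1.0]]
force: [5.3, -4.3, -3.7]
width: 0.0205
```

```bash
python3 - <<'E'
from h import *
w=shot('wrist','w9');print(w['o']['tool_pos'],w['o']['force'])
edges('w8');edges('w9')
E
```

```text
[ 0.60762567 -0.08376507  0.1201254 ] [ 5.27217673 -4.33025663 -3.73076562]
w8 pad [-180.3 -175.6  -64.1] jaw [-160.  -152.9 -146.7] board [-269.4 -228.3 -191.1]
 grip top 6551 0.1574945630220543
 hub top 3469 0.10644569321116641
w9 pad [-181.3 -175.9 -151.5] jaw [-164.1 -156.8 -150.9] board [-269.8 -230.2 -194.3]
 grip top 6647 0.1576278635077005
 hub top 3630 0.10644994743396965
```

Emit:
step_arm(rows=[1,-0.13,0.38,0,0,0,0,1,-0.045,0.4,0,0,0,0,1,0,0,0,0,0,0,1,0,0,0,0,0,0])

```text
clock: 19.25
tool_pos: [0.6021, -0.0638, 0.1199]
tool_rot: [[0.709, -0.705, -0.003], [-0.705, -0.709, -0.005], [0.001, 0.006, -1.0]]
force: [2.7, -9.1, 1.4]
width: 0.0206
```

```bash
python3 - <<'E'
from h import *
w=shot('wrist','w10');print(w['o']['tool_pos'],w['o']['force'])
edges('w10')
for t in('w8','w9','w10'):
    p=prof(t,.675,.70,.001);print(t,[(r[0],r[1],r[2]) for r in p if -.185*1000<r[0]<-144])
E
```

```text
[ 0.60213423 -0.06383809  0.11992624] [ 2.66251386 -9.12429716  1.42428572]
w10 pad [-181.1 -176.  -153.1] jaw [-165.3 -157.7 -151.9] board [-269.6 -230.9 -196. ]
 grip top 6620 0.15756795009419083
 hub top 3469 0.10641590694349999
w8 [(np.float64(-145.0), 13, 95), (np.float64(-146.0), 33, 140), (np.float64(-147.0), 36, 140), (np.float64(-148.0), 48, 178), (np.float64(-149.0), 50, 174), (np.float64(-150.0), 50, 172), (np.float64(-151.0), 50, 170), (np.float64(-152.0), 50, 169), (np.float64(-153.0), 50, 168), (np.float64(-154.0), 50, 167), (np.float64(-155.0), 50, 166), (np.float64(-156.0), 50, 165), (np.float64(-157.0), 50, 164), (np.float64(-158.0), 50, 162), (np.float64(-159.0), 50, 157), (np.float64(-160.0), 50, 134), (np.float64(-161.0), 50, 112), (np.float64(-162.0), 49, 106), (np.float64(-168.0), 38, 79), (np.float64(-169.0), 37, 58), (np.float64(-170.0), 36, 61), (np.float64(-171.0), 37, 57), (np.float64(-172.0), 37, 62), (np.float64(-173.0), 40, 172), (np.float64(-174.0), 40, 168), (np.float64(-175.0), 48, 238), (np.float64(-176.0), 48, 237), (np.float64(-177.0), 48, 235), (n
[... 1465 characters left out ...]
-155.0), 50, 172), (np.float64(-156.0), 50, 169), (np.float64(-157.0), 51, 169), (np.float64(-158.0), 50, 167), (np.float64(-159.0), 50, 167), (np.float64(-160.0), 50, 165), (np.float64(-161.0), 50, 164), (np.float64(-162.0), 50, 163), (np.float64(-163.0), 50, 161), (np.float64(-164.0), 50, 158), (np.float64(-165.0), 50, 145), (np.float64(-166.0), 50, 124), (np.float64(-167.0), 49, 114), (np.float64(-173.0), 46, 206), (np.float64(-174.0), 45, 204), (np.float64(-175.0), 46, 214), (np.float64(-176.0), 48, 237), (np.float64(-177.0), 48, 236), (np.float64(-178.0), 48, 234), (np.float64(-179.0), 48, 232), (np.float64(-180.0), 48, 226), (np.float64(-181.0), 48, 213), (np.float64(-182.0), 48, 187)]
```

Emit:
step_arm(rows=[1,0.03,0.32,0,0,0,0,1,0,0,0,0,0,0,1,0,0,0,0,0,0])

```text
clock: 19.6
tool_pos: [0.6022, -0.0557, 0.1199]
tool_rot: [[0.708, -0.706, -0.005], [-0.706, -0.708, -0.007], [0.001, 0.009, -1.0]]
force: [0.0, -10.3, 4.4]
width: 0.0204
```

```bash
python3 - <<'E'
from h import *
w=shot('wrist','w11');print(w['o']['tool_pos'],w['o']['force'])
edges('w10');edges('w11')
p=prof('w11',.675,.70,.001);print([(int(r[0]),r[1],r[2]) for r in p if -185<r[0]<-150])
E
```

```text
[ 0.60215736 -0.05567239  0.11986286] [  0.03880595 -10.30144323   4.40524668]
w10 pad [-181.1 -176.  -153.1] jaw [-165.3 -157.7 -151.9] board [-269.6 -230.9 -196. ]
 grip top 6620 0.15756795009419083
 hub top 3469 0.10641590694349999
w11 pad [-181.2 -176.  -153.7] jaw [-165.8 -158.  -152.4] board [-270.  -231.4 -196.5]
 grip top 6585 0.15750643709159376
 hub top 3359 0.10638983286292888
[(-151, 13, 65), (-152, 35, 137), (-153, 34, 137), (-154, 47, 175), (-155, 50, 171), (-156, 50, 169), (-157, 50, 168), (-158, 50, 167), (-159, 50, 166), (-160, 50, 165), (-161, 51, 164), (-162, 50, 163), (-163, 50, 161), (-164, 50, 159), (-165, 50, 152), (-166, 50, 134), (-167, 50, 121), (-173, 48, 221), (-174, 45, 204), (-175, 46, 219), (-176, 48, 236), (-177, 48, 235), (-178, 48, 233), (-179, 48, 231), (-180, 48, 225), (-181, 48, 205), (-182, 48, 183)]
```

The squeeze is about 4.9 mm (58 N), and the tangential force is 10–11 N, close to the 11.8 N expected. I'll let go and withdraw upward.

Emit:
step_arm(rows=[-1,0,0,0,0,0,0,-1,0,0,0,0,0,0,-1,0,0,0,0,0,0,-1,0,0,0,0,0,0,-1,0,0,0,0,0,0,-1,0,0,0,0,0,0,-1,0,0,0.4,0,0,0,-1,0,0,0.8,0,0,0,-1,0,0,1,0,0,0,-1,0,0,1,0,0,0,-1,0,0,1,0,0,0,-1,0,0,0,0,0,0,-1,0,0,0,0,0,0])

```text
clock: 20.95
tool_pos: [0.6021, -0.0501, 0.2469]
tool_rot: [[0.71, -0.704, -0.003], [-0.704, -0.71, -0.0], [-0.002, 0.002, -1.0]]
force: [0.4, 0.0, -0.6]
width: 0.0851
```

```bash
python3 - <<'E'
from h import *
np.set_printoptions(precision=4,suppress=True)
w=shot('wrist','w12');o=w['o'];print(o['clock'],o['tool_pos'],o['force'],o['width'])
edges('w5');edges('w12')
for t in('w5','w12'):
    p=prof(t,.675,.70,.001);print(t,[(int(r[0]),r[1],r[2]) for r in p if (-140<r[0]<-100 if t=='w5' else -185<r[0]<-148)])
P=pts(w);m=(P[...,2]>.14)&(P[...,2]<.152)&(np.hypot(P[...,0]-.657,P[...,1]+.06)<.08)
print('grip',P[m].mean(0))
E
```

```text
20.95 [ 0.6021 -0.0501  0.2469] [ 0.4219  0.0427 -0.6093] 0.0850975776426174
w5 pad [-136.7 -132.1 -130. ] jaw [-137.4 -110.2 -103.2] board [-251.8 -197.2 -164.9]
 grip top 1031 0.15010798653812815
 hub top 1497 0.10618721022375742
w12 pad [-180.9 -176.8 -174.6] jaw [-165.2 -158.2 -152.9] board [-269.7 -229.8 -192.5]
 grip top 620 0.15032914274848092
 hub top 1093 0.10624644727815516
w5 [(-101, 12, 100), (-102, 36, 74), (-103, 39, 104), (-104, 49, 130), (-105, 50, 164), (-106, 50, 165), (-107, 50, 168), (-108, 50, 168), (-109, 50, 166), (-110, 50, 166), (-111, 50, 166), (-112, 50, 164), (-113, 50, 163), (-114, 50, 160), (-115, 50, 154), (-116, 50, 137), (-117, 50, 112), (-118, 49, 103), (-123, 38, 79), (-124, 37, 62), (-125, 36, 59), (-126, 36, 58), (-128, 36, 66), (-129, 38, 112), (-130, 39, 178), (-131, 48, 238), (-132, 48, 237), (-133, 48, 236), (-134, 48, 233), (-135, 48, 230), (-136, 48, 208), (-137, 48, 176)]
w12 [(-149, 13, 59), (-150, 13, 58), (-151, 13, 57), (-152, 34, 127), (-153, 33, 128), (-154, 48, 165), (-155, 50, 162), (-156, 51, 159), (-157, 51, 156), (-158, 50, 156), (-159, 50, 155), (-160, 51, 154), (-161, 51, 153), (-162, 50, 152), (-163, 51, 150), (-164, 50, 147), (-165, 50, 140), (-166, 50, 126), (-167, 50, 108), (-174, 43, 155), (-175, 44, 201), (-176, 48, 229), (-177, 49, 226), (-178, 48, 225), (-179, 48, 222), (-180, 48, 213), (-181, 48, 194), (-182, 48, 173)]
grip [ 0.6039 -0.0619  0.1473]
```

```bash
python3 -c "
from plant import finish_job; print(finish_job())"
```

```text
the job is handed in; nothing more can be done
None
```

I fitted the smaller crank fully home on the press shaft and wound it clockwise a little over two turns. The pad now holds the board against the end stop. I then let go, withdrew upward and handed the job in at about 21 s; no verdict was reported.

**Fit:** The shaft stood turned about 45°, so I brought the crank in at that angle. It slid down with no more than about 5 N until it touched the shoulder. In the last check, after letting go, the hub top measured 106 mm above the bench, which is the home height.

**Squeeze:** The jaw-to-pad distance had closed by about 4.9 mm of the 10 mm available, roughly 58 N. It read the same, to within about half a millimetre, after I let go. The board had stopped at the end stop, and it no longer moved while the springs went on closing.

**Force:** I read about 10.3 N at the grip at the end, slightly under the 11.8 N expected for half squeeze. That fits within drag and measuring error.

**Not checked:** I had used all 12 pictures before the final stage. The last checks are therefore from depth and brightness measurements, not viewed pictures. I did not look again at the bystanders after winding; the hand stayed well clear of them throughout.

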